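# Put the grinding wheels away in order and cover the fine ones

## Task

Put the grinding wheels away: thread the green, pink and pale blue wheels onto the spindle of the white stand, green at the bottom, pink in the middle and pale blue on top, all lying flat, and put the yellow dust cover over them, centred, with its rim flat on the stand. The brown coarse wheel goes flat on the spindle of the black stand. Lower each thing into place rather than dropping it, let go of everything, and leave the jar, the wrench and the stone where they are.

Things in the scene. Friction and masses are not known exactly. Their poses are not given: they have to be found in the camera images.
- green_wheel_center (a point): Dark green grinding wheel, a flat ring lying flat on the bench: outer diameter 60 mm, thickness 16 mm, centre hole 28 mm, a 10 mm wide coloured band round a cream hub; about 0.06 to 0.13 kg. The point is the centre of the ring, half-way up (8 mm above its underside, in the middle of the hole); z is the ring's axis, up. Grasped across the outer diameter
- pink_wheel_center (a point): Pink grinding wheel, a flat ring lying flat on the bench: outer diameter 60 mm, thickness 16 mm, centre hole 28 mm, a 10 mm wide coloured band round a cream hub; about 0.06 to 0.13 kg. The point is the centre of the ring, half-way up (8 mm above its underside, in the middle of the hole); z is the ring's axis, up. Grasped across the outer diameter
- blue_wheel_center (a point): Pale blue grinding wheel, a flat ring lying flat on the bench: outer diameter 60 mm, thickness 16 mm, centre hole 28 mm, a 10 mm wide coloured band round a cream hub; about 0.06 to 0.13 kg. The point is the centre of the ring, half-way up (8 mm above its underside, in the middle of the hole); z is the ring's axis, up. Grasped across the outer diameter
- brown_wheel_center (a point): Dark brown, coarse grinding wheel, a flat ring lying flat on the bench: outer diameter 60 mm, thickness 16 mm, centre hole 28 mm, a 10 mm wide coloured band round a cream hub; about 0.06 to 0.13 kg. The point is the centre of the ring, half-way up (8 mm above its underside, in the middle of the hole); z is the ring's axis, up. Grasped across the outer diameter
- cover_knob (a point): Yellow dust cover, a round cup upside down on the bench with its open rim down: outer diameter 96 mm, wall 3 mm, 62 mm high, 58 mm deep inside, so that three wheels and the spindle fit under it but not four wheels; 0.11 to 0.23 kg. On top, in the middle, stands a black knob, an upright cylinder 24 mm in diameter and 30 mm high. The point is the middle of the knob, 15 mm above the cover's top, 15 mm below the knob's top and 77 mm above the rim; z is the cover's axis, up
- white_stand: White stand for the three fine wheels: round base plate, 124 mm across and 10 mm thick, lying on the bench and fixed to it, with an upright steel spindle in its middle: spindle 16 mm in diameter, its tip 62 mm above the bench, tapering to 8 mm over the last 8 mm. Origin: centre of the underside, at bench height, on the spindle's axis; z up
- black_stand: Black stand for the coarse wheel: round base plate, 124 mm across and 10 mm thick, lying on the bench and fixed to it, with an upright steel spindle in its middle: spindle 16 mm in diameter, its tip 62 mm above the bench, tapering to 8 mm over the last 8 mm. Origin: centre of the underside, at bench height, on the spindle's axis; z up
- jar: Bystander: amber glass jar with a steel cap, 56 mm in diameter, 75 mm high, standing loose on the bench among the other things. Origin: centre of its underside
- wrench: Bystander: steel wrench, 160 mm long, lying loose at the far side of the bench. Its own x runs along it; origin on its underside
- stone: Bystander: reddish polished stone dome, 72 mm across and 29 mm high, lying loose at the far side of the bench. Origin: centre of its underside
Things that resemble listed ones, but are neither listed nor needed, are in the scene too. Of the things like the black_stand, leave any that is purple or red; of the rest the larger one is meant.

How it is judged (in metres and radians):
At the end, for the whole second after the job is handed in: White stand: green, pink, pale blue from the bottom up, flat, within 12 mm of the axis; cover seated on the plate over them within 15 mm; brown wheel flat on the black stand within 12 mm. Heights within 4 mm, tilt under 0.1 rad, all released and at rest (horizontal distance between each of green_wheel_center, pink_wheel_center, blue_wheel_center and white_stand below 0.012 m and z of green_wheel_center in the frame of white_stand between 0.014 and 0.022 m and angle between each of green_wheel_center, pink_wheel_center, blue_wheel_center, brown_wheel_center, cover_knob's own z axis and vertical below 0.1 rad and linear speed of each of green_wheel, pink_wheel, blue_wheel, brown_wheel, cover below 0.02 m/s and angular speed of each of green_wheel, pink_wheel, blue_wheel, brown_wheel, cover below 0.2 rad/s and z of pink_wheel_center in the frame of white_stand between 0.03 and 0.038 m and z of blue_wheel_center in the frame of white_stand between 0.046 and 0.054 m and horizontal distance between brown_wheel_center and black_stand below 0.012 m and z of brown_wheel_center in the frame of black_stand between 0.014 and 0.022 m and horizontal distance between cover_knob and white_stand below 0.015 m and z of cover_knob in the frame of white_stand between 0.083 and 0.091 m); the robot touches nothing.
It fails at once if the jar is disturbed (moved more than 30 mm) (distance of jar from where it was at the start of the episode above 0.03 m).
It fails at once if the wrench is disturbed (moved more than 30 mm) (distance of wrench from where it was at the start of the episode above 0.03 m).
It fails at once if the stone is disturbed (moved more than 30 mm) (distance of stone from where it was at the start of the episode above 0.03 m).
It fails at once if a wheel is dropped (faster than 0.8 m/s, a fall of over 30 mm, while the fingers do not hold it) ((linear speed of green_wheel above 0.8 m/s and contact force between the fingers and green_wheel below 0.05 N) or (linear speed of pink_wheel above 0.8 m/s and contact force between the fingers and pink_wheel below 0.05 N) or (linear speed of blue_wheel above 0.8 m/s and contact force between the fingers and blue_wheel below 0.05 N) or (linear speed of brown_wheel above 0.8 m/s and contact force between the fingers and brown_wheel below 0.05 N)).
It fails at once if the cover is dropped (faster than 0.8 m/s, a fall of over 30 mm, while the fingers do not hold it) (linear speed of cover above 0.8 m/s and contact force between the fingers and cover below 0.05 N).
It also fails if it takes over 112 s, if anything falls off the work surface, if the arm or the gripper's body presses on something with over 40 N, if the wrist force passes 120 N, or if a joint passes its speed limit or range.

## Robot

A 6-joint arm with a two-finger parallel gripper is mounted at the origin on the work surface. World frame = base frame: x ahead of the robot, y to its left, z up, the work surface at z = 0. Lengths are in mm, angles in rad, forces in N, time in s.
With the tool pointing down it reaches from about 375 to 975 mm from the base axis. Payload 3.8 kg.
Tool frame: the origin (TCP) lies midway between the tips of the shut fingers; the grasp point (between the pads) lies 19 mm behind it; z points along the fingers, y is the direction in which the jaws open and shut (so a half turn about z gives the same grasp; the last joint's range is limited). The gripper opens to 88 mm and grips with 3 to 60 N. Pads are 18 mm wide; open, the fingers measure 123 mm over their backs; the gripper's body (75 mm by 187 mm) begins 45 mm behind the grasp point.
Start: joints at [1.216, 0.264, 1.604, -0, 1.274, -0.037], TCP at [210.92, 641.195, 238.706] pointing down, gripper open.
Joint ranges: [-2.63, 2.63], [-0.94, 2.18], [0.31, 2.57], [-1.31, 4.45], [0, 2.66], [-2.55, 2.55]. Speed limits (rad/s): [2.57, 2.57, 3.14, 3.14, 3.14, 3.14].

## Interface

Orientations are given as [roll, pitch, yaw] about the fixed x, y, z axes, in that order (R = Rz(yaw) Ry(pitch) Rx(roll)).
In Python, from rig import * gives the robot as it stands.
- The arm moves only by the shell command python3 -m jog 'ROWS' [OPENING] [FORCE]. ROWS is text: rows parted by semicolons, each of 4 numbers parted by spaces: the shift along the tool's x, y, z in cm, then the turn about the tool's z in rad. In form: x y z turn; .... A call has 1 to 5 rows; each row shifts and turns the commanded pose from where the row before left it, along the tool's axes as they then stand; what a row does not reach is not made up. A row lasts 1/10 s, in which the tool goes at most 50 mm and 8.59 degrees, less where a joint would pass 70% of its speed; a pose out of reach is approached as far as the arm can. A call with a gripper value outside its range is refused whole. OPENING is the finger opening in cm, from 0 to 8.81, set as the call begins (- or left out, the last holds). The fingers move at their own pace and stop on an object; FORCE is the grip in N (left out, the last holds). Time passes only in rows, so rows that do not move let the fingers close. It gives the time, the measured TCP pose, the force and the opening at its end, in the units of the state.
- observe(): the state, without advancing time (a new reading comes with each control period).
- snapshot(name): name is "scene" or "side" or "wrist"; returns the picture (400x640x3 uint8, blue, green, red); there is no depth.
- camera_model(name): a dict with "camera_matrix" (3x3 intrinsics, pixels), "xyz" and "rotation" of the camera in the world. Camera axes: x right, y up, looking along -z (the intrinsics and any distortion apply to the point x, -y, -z); pixel columns grow to the right and rows downward; lengths in mm; the calibration is good to about 2 mm. The wrist camera is an equidistant fisheye: a pixel r from the principal point sees the ray r / f radians off the axis. A picture is of the moment at which its call begins: read the wrist's pose just before it. camera_model takes no time and is no camera call; for the wrist camera it gives the pose at the moment of the call.
- finish_job(): hands the job in, once; it reports no verdict.
The state is a dict: "clock": time; "q": joint angles; "joint_velocities": joint speeds; "joint_torque": joint torques, N m; "ee_pos": TCP position; "tcp_rot": TCP orientation; "force": force on the tool from outside, world axes, zero at the start; "torque": the same for the moment, N m; "finger_gap": opening from 0.0 (shut) to 1.0 (fully open).
Only numpy, scipy, OpenCV 4.12 (cv2) and the standard library are available. Lean on these libraries where they do the work, as an engineer would, in place of code of your own. Each camera call takes 0.05 s, during which the arm holds its last target. There are 200 camera calls.

## Working session

There is one attempt and no reset: what is moved stays moved. The work goes in short steps, Python scripts to look and compute and a shell command to move; the robot and the scene stay as the last step left them, time stands still between calls to the robot, and variables do not carry over. Pictures are saved under pics/ and viewed, about 12 in all and at most 16, crops included, and the job is handed in when it is done.

```bash
mkdir -p pics; ls; python3 - <<'E'
from rig import *
import cv2
s=observe();print({k:s[k] for k in('clock','ee_pos','tcp_rot','force','finger_gap')})
for n in("scene","side","wrist"):
    m=camera_model(n);print(n,m)
    cv2.imwrite(f"pics/{n}0.png",snapshot(n))
E
```

```text
pics
{'clock': 0.0, 'ee_pos': array([210.71347418, 640.52196186, 237.40234461]), 'tcp_rot': array([-3.13938202e+00, -2.58264926e-05,  2.82376923e+00]), 'force': array([ 0.209224  ,  0.10747458, -0.79352612]), 'finger_gap': 1.0009299018991742}
scene {'camera_matrix': array([[379.41959147,   0.        , 322.3080878 ],
       [  0.        , 379.41959147, 201.39451253],
       [  0.        ,   0.        ,   1.        ]]), 'xyz': array([ 971.12848018, -363.22468221,  930.97691356]), 'rotation': array([ 0.62188942, -0.01108091,  0.75077256])}
side {'camera_matrix': array([[501.30060637,   0.        , 327.91476059],
       [  0.        , 501.30060637, 198.15294967],
       [  0.        ,   0.        ,   1.        ]]), 'xyz': array([ 227.50897853, 1162.04709418, 1285.17264688]), 'rotation': array([ 0.75388218,  0.01582084, -2.85094892])}
wrist {'camera_matrix': array([[309.70691629,   0.        , 318.38179515],
       [  0.        , 309.70691629, 199.96338474],
       [  0.        ,   0.        ,   1.        ]]), 'xyz': array([130.81960675, 665.79850279, 383.68979744]), 'rotation': array([-0.32644735,  0.0028392 ,  1.25212183])}
```

View pics/scene0.png

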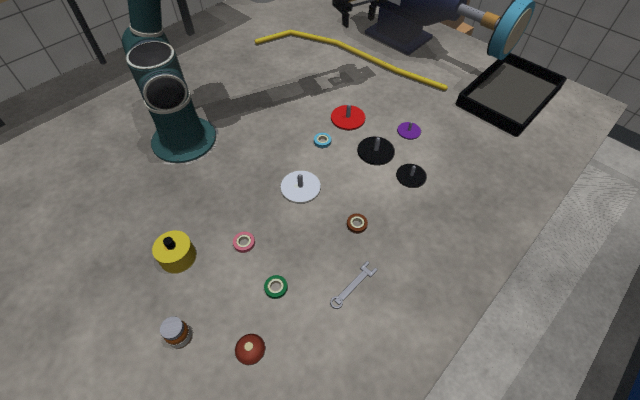

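View pics/side0.png

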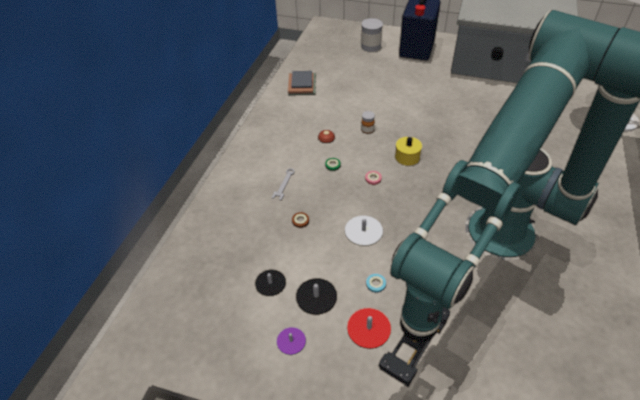

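```bash
cat > h.py <<'E'
from rig import *
import numpy as np, cv2
from scipy.spatial.transform import Rotation as Rn
def ray(name,m,uv):
    K=m["camera_matrix"];x=(uv[0]-K[0,2])/K[0,0];y=(uv[1]-K[1,2])/K[1,1]
    if name=="wrist":
        r=np.hypot(x,y);s=np.sin(r)/max(r,1e-9);d=np.array([x*s,-y*s,-np.cos(r)])
    else: d=np.array([x,-y,-1.])
    return np.array(m["xyz"]),Rn.from_euler("xyz",m["rotation"]).apply(d/np.linalg.norm(d))
def onplane(r,z): o,d=r; return o+d*(z-o[2])/d[2]
def tri(rs):
    A=sum(np.eye(3)-np.outer(d,d) for o,d in rs);b=sum((np.eye(3)-np.outer(d,d))@o for o,d in rs)
    p=np.linalg.solve(A,b);return p,max(np.linalg.norm(np.cross(p-o,d)) for o,d in rs)
# HSV ranges
C=dict(green=((60,100,30),(90,255,200)),pink=((165,60,120),(179,160,255)),blue=((90,60,120),(105,255,255)),
 brown=((5,80,30),(16,255,160)),yellow=((24,120,60),(32,255,255)),red=((0,200,120),(5,255,255)),
 white=((0,0,200),(179,40,255)),black=((0,0,0),(179,255,45)),purple=((130,100,60),(155,255,255)))
def blobs(img,col,amin=40,roi=None):
    m=cv2.inRange(cv2.cvtColor(img,cv2.COLOR_BGR2HSV),*[np.array(a) for a in C[col]])
    if roi: k=np.zeros_like(m);k[roi[1]:roi[3],roi[0]:roi[2]]=1;m=m*k
    cs,_=cv2.findContours(m,cv2.RETR_EXTERNAL,cv2.CHAIN_APPROX_NONE)
    out=[]
    for c in cs:
        c=cv2.convexHull(c)
        if cv2.contourArea(c)>amin and len(c)>4:
            M=cv2.moments(c);out.append((round(cv2.contourArea(c)),(M['m10']/M['m00'],M['m01']/M['m00']),cv2.boundingRect(c)))
    return sorted(out,key=lambda t:-t[0])
E
python3 - <<'E'
from h import *
P=dict(green=((276,287),(333,164)),pink=((244,242),(373,177)),blue=((322,140),(376,283)),brown=((357,223),(300,219)),
 coverknob=((169,243),(409,142)),white=((300,187),(364,231)),black=((376,151),(316,296)),smallblack=((411,175),(270,282)),red=((348,118),(369,328)),
 jarcap=((174,326),(368,117)),stone=((250,347),(327,135)),wr=((352,287),(285,184)))
S=camera_model("scene");D=camera_model("side")
for k,(a,b) in P.items():
    p,e=tri([ray("scene",S,a),ray("side",D,b)]);print(k,p.round(),round(e,1))
for n in("scene","side","wrist"):
    im=cv2.imread(f"pics/{n}0.png")
    for c in C:
        print(n,c,[(a,tuple(np.round(u,1)),b) for a,u,b in blobs(im,c)[:4]])
E
```

```text
green [ 624. -153.    7.] 1.7
pink [ 464. -124.   10.] 1.2
blue [351. 315.   7.] 0.2
brown [653. 139.  11.] 0.1
coverknob [ 365. -274.   76.] 0.3
white [436. 123.   1.] 0.8
black [513. 405.   2.] 0.6
smallblack [660. 398.   5.] 0.5
red [338. 463.   1.] 1.5
jarcap [ 548. -388.   68.] 1.0
stone [ 691. -298.   17.] 2.3
wr [765. -15.  -3.] 1.3
scene green [(389, (np.float64(275.2), np.float64(286.2)), (264, 275, 23, 23)), (44, (np.float64(176.5), np.float64(123.5)), (172, 120, 9, 10)), (42, (np.float64(134.2), np.float64(9.3)), (130, 4, 11, 11))]
scene pink [(296, (np.float64(243.2), np.float64(240.5)), (233, 232, 22, 18))]
scene blue [(452, (np.float64(513.4), np.float64(13.5)), (498, 0, 35, 31)), (155, (np.float64(322.0), np.float64(138.5)), (314, 133, 17, 12))]
scene brown [(687, (np.float64(249.5), np.float64(348.9)), (235, 334, 30, 31)), (316, (np.float64(177.4), np.float64(334.0)), (164, 321, 25, 24)), (302, (np.float64(356.6), np.float64(222.7)), (347, 213, 21, 20)), (124, (np.float64(454.1), np.float64(23.6)), (442, 20, 22, 11))]
scene yellow [(3128, (np.float64(341.9), np.float6
[... 2140 characters left out ...]
248.7), np.float64(283.1)), (224, 248, 49, 63))]
wrist white [(11286, (np.float64(242.4), np.float64(206.9)), (154, 165, 190, 95)), (6548, (np.float64(330.4), np.float64(48.4)), (261, 9, 128, 75)), (4826, (np.float64(502.7), np.float64(223.9)), (462, 182, 76, 87)), (2008, (np.float64(392.3), np.float64(110.3)), (368, 79, 48, 66))]
wrist black [(82664, (np.float64(315.7), np.float64(322.5)), (12, 244, 617, 156)), (25851, (np.float64(577.7), np.float64(104.9)), (489, 0, 151, 273)), (365, (np.float64(599.9), np.float64(392.0)), (585, 380, 38, 20)), (252, (np.float64(527.6), np.float64(394.7)), (502, 388, 42, 12))]
wrist purple [(1048, (np.float64(333.9), np.float64(354.3)), (312, 340, 45, 29))]
```

View pics/wrist0.png

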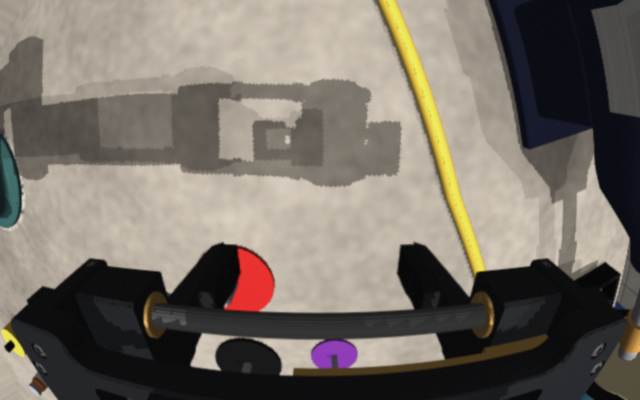

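The scene picture gives two black candidates. The larger disc is at (376,150) in scene and (316,296) in side. The smaller is at (411,175) and (270,282). Red (348,118) and purple (409,130) are excluded, so the larger black disc is meant. The wrist view shows the fingers at the bottom and red, black and purple under them. I'll turn to yaw π and go towards the black stand.

```bash
python3 -m jog '0 0 0 -0.106; 0 0 0 -0.106; 0 0 0 -0.106; 0 0 0 0'; python3 -m jog '-4 -3 0 0; -4 -4 0 0; -4 -4 0 0; -4 -4 0 0; -4 -4 0 0'; python3 -m jog '-3 -4 0 0; -2 -4 0 0; 0 -4 0 0; 0 -2 0 0; 0 0 0 0'
cat > look.py <<'E'
import sys
from h import *
n=sys.argv[1]
for c in ("wrist",):
    m=camera_model(c);im=snapshot(c);cv2.imwrite(f"pics/{n}.png",im);np.save(f"pics/{n}.npy",m,allow_pickle=True)
s=observe();print(s['clock'],s['ee_pos'].round(1),s['tcp_rot'].round(3),s['q'].round(2),s['force'].round(1))
E
python3 look.py w1
```

```text
clock: 0.55
ee_pos: [210.8, 640.9, 238.2]
tcp_rot: [-3.141, -0.0, -3.141]
force: [-0.7, -0.9, -0.1]
finger_gap: 0.996
clock: 1.05
ee_pos: [393.4, 468.3, 238.6]
tcp_rot: [-3.142, 0.0, 3.139]
force: [0.6, 0.2, 0.1]
finger_gap: 1.005
clock: 1.55
ee_pos: [442.3, 327.8, 238.6]
tcp_rot: [-3.141, -0.0, 3.137]
force: [0.4, -0.6, -0.1]
finger_gap: 1.0
1.6 [442.4 329.3 238.8] [3.141 0.    3.139] [ 0.59  0.03  1.87  0.    1.24 -0.97] [-1.1 -0.1  0.6]
```

View pics/w1.png

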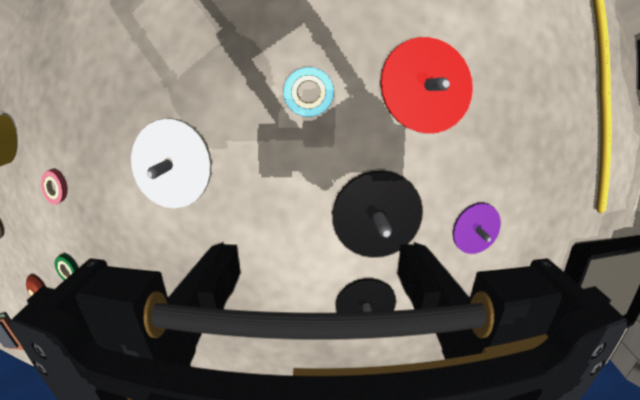

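The wrist view shows all the wheels and stands clearly: white stand (171,163), black (377,213), small black (366,297), red (427,85), blue wheel (308,91) and pink (54,187). Next is a second view for heights.

```bash
python3 -m jog '0 -4 0 0; 0 -5 0 0; 0 -5 0 0; 0 -5 0 0; 0 -2 0 0';python3 -m jog '0 0 0 0'; python3 look.py w2
cat > circ.py <<'E'
from h import *
def circ(im,m,col,z,roi,name="wrist",thr=None):
    """hull of the blob in roi, projected on plane z, least-squares circle"""
    k=cv2.inRange(cv2.cvtColor(im,cv2.COLOR_BGR2HSV),*[np.array(a) for a in C[col]])
    b=np.zeros_like(k);x0,y0,x1,y1=roi;b[y0:y1,x0:x1]=k[y0:y1,x0:x1]
    cs,_=cv2.findContours(b,cv2.RETR_EXTERNAL,cv2.CHAIN_APPROX_NONE)
    c=cv2.convexHull(max(cs,key=lambda c:cv2.contourArea(cv2.convexHull(c))))[:,0].astype(float)
    P=np.array([onplane(ray(name,m,u),z)[:2] for u in c])
    for _ in range(3):
        s=np.linalg.lstsq(np.c_[2*P,np.ones(len(P))],(P**2).sum(1),rcond=None)[0]
        r=np.sqrt(s[2]+s[:2]@s[:2]);e=np.linalg.norm(P-s[:2],axis=1)-r
        if np.abs(e).max()<2: break
        P=P[np.abs(e)<2*np.median(np.abs(e))+.3]
    px=c.mean(0)
    return s[:2].round(1),round(r,1),round(np.abs(e).max(),1),px.round(0)
def load(n): return cv2.imread(f"pics/{n}.png"),np.load(f"pics/{n}.npy",allow_pickle=True).item()
E
python3 - <<'E'
from circ import *
im,m=load("w1")
for col,z,roi in [("white",10,(100,100,240,225)),("black",10,(325,160,398,262)),("black",10,(330,275,398,308)),("red",10,(370,30,480,140)),("blue",16,(270,60,345,125)),("pink",16,(30,160,80,215))]:
    print(col,*circ(im,m,col,z,roi))
im,m=load("w2")
for c in ("white","pink","blue","green","brown","yellow"): print(c,[(a,tuple(np.round(u)),b) for a,u,b in blobs(im,c,150)][:4])
a,ma=load("w1")
v=np.vstack([cv2.resize(a[60:320,300:500],(615,800))]) 
cv2.imwrite("pics/crop1.png",cv2.resize(a[150:320,300:520],(770,595)))
E
```

```text
clock: 2.1
ee_pos: [442.4, 118.4, 238.9]
tcp_rot: [-3.141, 0.001, 3.141]
force: [0.6, -0.1, -0.7]
finger_gap: 0.999
clock: 2.2
ee_pos: [442.8, 119.1, 239.0]
tcp_rot: [3.141, 0.001, 3.139]
force: [-0.1, 0.9, 0.0]
finger_gap: 1.001
2.25 [442.9 120.4 239.1] [3.14e+00 1.00e-03 3.14e+00] [ 0.21 -0.16  2.04  0.    1.25 -1.36] [-0.7 -0.2  0.7]
white [475.8 131.1] 102.9 1.8 [153. 159.]
black [506.4 404.5] 60.1 1.5 [361. 217.]
black [650.  396.3] 44.6 1.0 [367. 290.]
red [333.2 471.8] 50.0 2.4 [461.  78.]
blue [349.1 314.6] 29.4 0.3 [309.  93.]
pink [ 458.4 -122.1] 29.9 0.9 [ 52. 188.]
white [(11852, (np.float64(453.0), np.float64(217.0)), (382, 141, 130, 144)), (6674, (np.float64(325.0), np.float64(163.0)), (276, 114, 96, 94)), (1191, (np.float64(408.0), np.float64(106.0)), (386, 84, 46, 46)), (870, (np.float64(429.0), np.float64(132.0)), (408, 112, 39, 39))]
pink [(1100, (np.float64(145.0), np.float64(183.0)), (128, 162, 35, 42))]
blue [(1393, (np.float64(472.0), np.float64(99.0)), (452, 77, 40, 46))]
green [(398, (np.float64(155.0), np.float64(273.0)), (138, 262, 31, 27))]
brown [(964, (np.float64(333.0), np.float64(300.0)), (314, 284, 39, 30)), (352, (np.float64(35.0), np.float64(236.0)), (24, 223, 21, 29))]
yellow [(2024, (np.float64(44.0), np.float64(129.0)), (24, 97, 40, 66))]
```

View pics/w2.png

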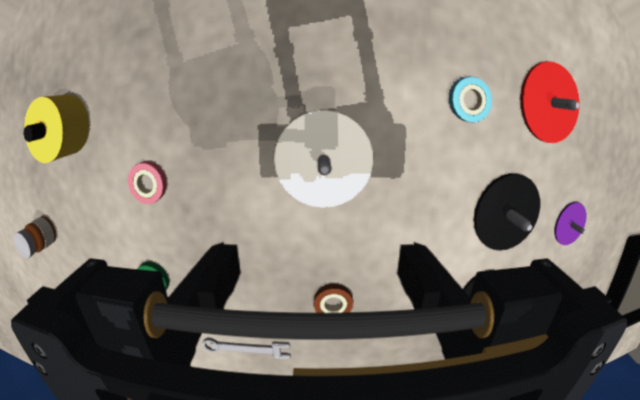

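View pics/crop1.png

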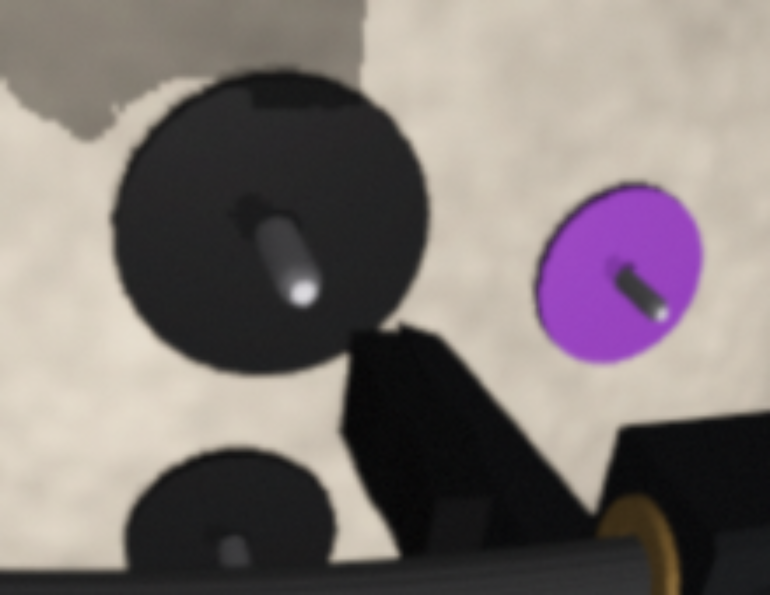

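Crop confirms it: the upper-left black disc is clearly the larger (radius about 60 mm against 45 mm), with purple at the right. w2 shows the white stand right below (324,158), spindle tip (324,170).

```bash
cat > m1.py <<'E'
from circ import *
C["white"]=((0,0,140),(179,19,255)); 
def both(nm,z,*vs):
    rs=[]
    for n,col,roi in vs:
        im,m=load(n);c,r,e,px=circ(im,m,col,z,roi);print(nm,n,c,"r",r,"res",e)
        o=np.array(m["xyz"]);d=np.r_[c,z]-o;rs.append((o,d/np.linalg.norm(d)))
    p,e=tri(rs);print("  ->",nm,p.round(1),round(e,1))
if __name__=="__main__":
    both("white",10,("w1","white",(110,105,230,220)),("w2","white",(262,100,385,215)))
    both("black",10,("w1","black",(325,160,398,262)),("w2","black",(465,165,548,255)))
    both("blue",16,("w1","blue",(270,60,345,125)),("w2","blue",(440,70,500,130)))
    both("pink",16,("w1","pink",(30,160,80,215)),("w2","pink",(110,150,180,215)))
    im,m=load("w2");print("green",circ(im,m,"green",16,(120,240,170,292)),"brown",circ(im,m,"brown",16,(305,280,360,308)))
    W=[load(n)[1] for n in("w1","w2")]
    for nm,a,b in (("wtip",(150,174),(324,170)),("btip",(387,233),(527,226))):
        p,e=tri([ray("wrist",W[0],a),ray("wrist",W[1],b)]);print(nm,p.round(1),round(e,1))
E
python3 m1.py
```

```text
white w1 [433.7 124.1] r 62.4 res 0.3
white w2 [434.5 123.7] r 61.6 res 0.8
  -> white [434.2 123.7   9.4] 0.4
black w1 [506.4 404.5] r 60.1 res 1.5
black w2 [506.8 401. ] r 60.7 res 1.6
  -> black [509.2 405.9   3.5] 0.2
blue w1 [349.1 314.6] r 29.4 res 0.3
blue w2 [349.2 313.5] r 29.6 res 0.5
  -> blue [349.1 314.5  14. ] 0.0
pink w1 [ 458.4 -122.1] r 29.9 res 0.9
pink w2 [ 458.7 -122.9] r 29.8 res 0.6
  -> pink [ 458.9 -123.7   14.7] 0.1
green (array([ 610.7, -144.4]), np.float64(27.1), np.float64(1.4), array([153., 271.])) brown (array([640.4, 138.5]), np.float64(29.6), np.float64(2.2), array([332., 292.]))
wtip [434.8 123.7  58.7] 0.3
btip [511.2 407.7  53.8] 0.9
```

```bash
python3 -m jog '-3 -4 0 0; -3 -4 0 0; -3 -4 0 0; -3 -4 0 0; -2 -4 0 0';python3 -m jog '-2 -3 2 0; 0 -2 3 0; 0 -2 3 0; 0 0 0 0; 0 0 0 0'; python3 look.py g1; python3 - <<'E'
from circ import *
im,m=load("g1")
print([(a,tuple(np.round(u)),b) for a,u,b in blobs(im,"green",300)])
a,u,(x,y,w,h)=[b for b in blobs(im,"green",300) if 100<b[1][0]<540][0]
print(circ(im,m,"green",16,(max(x-3,0),max(0,y-3),x+w+3,y+h+3)))
E
```

```text
clock: 2.75
ee_pos: [585.5, -79.2, 238.5]
tcp_rot: [3.141, 0.001, -3.139]
force: [0.1, -0.2, -0.0]
finger_gap: 1.001
clock: 3.25
ee_pos: [603.0, -148.1, 157.7]
tcp_rot: [3.14, -0.002, -3.141]
force: [-0.3, 0.3, -0.4]
finger_gap: 1.001
3.3 [ 603.8 -148.3  159.3] [ 3.141e+00  1.000e-03 -3.140e+00] [-0.28  0.22  1.8   0.    1.11 -1.85] [ 0.5 -0.1  0.4]
[(2603, (np.float64(314.0), np.float64(202.0)), (286, 173, 58, 58))]
(array([ 619. , -153.4]), np.float64(29.5), np.float64(1.2), array([316., 202.]))
```

```bash
python3 -m jog '-1.5 -0.5 4 0; 0 0 4 0; 0 0 4 0; 0 0 2.5 0; 0 0 1 0'; python3 -m jog '0 0 0 0;0 0 0 0' 5 25; python3 -m jog '0 0 0 0; 0 0 0 0; 0 0 0 0' 
```

```text
clock: 3.8
ee_pos: [617.4, -153.1, 2.6]
tcp_rot: [3.141, -0.002, -3.14]
force: [0.1, 0.5, 0.0]
finger_gap: 1.002
clock: 4.0
ee_pos: [619.7, -154.9, 6.1]
tcp_rot: [-3.141, 0.004, -3.141]
force: [-0.6, -0.2, 0.2]
finger_gap: 0.844
clock: 4.3
ee_pos: [619.5, -155.4, 6.2]
tcp_rot: [-3.141, 0.004, 3.142]
force: [-0.0, 1.1, 6.5]
finger_gap: 0.671
```

```bash
python3 -m jog '0 0 -2 0; 0 0 -4 0; 0 0 -5 0; 0 0 -1 0; 0 0 0 0'; python3 look.py g2; python3 - <<'E'
from circ import *
im,m=load("g2");t=observe()['ee_pos'];print(observe()['finger_gap'])
for a,u,(x,y,w,h) in blobs(im,"green",300):
    if 100<u[0]<540: print(a,u,circ(im,m,"green",t[2]-6.2+16,(max(x-3,0),max(0,y-3),x+w+3,y+h+3)),t)
E
```

```text
clock: 4.8
ee_pos: [619.7, -156.0, 127.4]
tcp_rot: [-3.14, 0.006, 3.142]
force: [0.1, 0.4, -0.2]
finger_gap: 0.675
4.85 [ 617.8 -155.4  124.6] [-3.141e+00  2.000e-03  3.142e+00] [-0.29  0.28  1.8  -0.    1.06 -1.86] [ 0.2  0.1 -1.7]
0.6741171863007177
9116 (318.228755302033, 262.6338123445955) (array([ 619.8, -157.6]), np.float64(30.9), np.float64(2.0), array([316., 259.])) [ 617.8367338  -155.4293691   124.58639035]
```

View pics/g2.png

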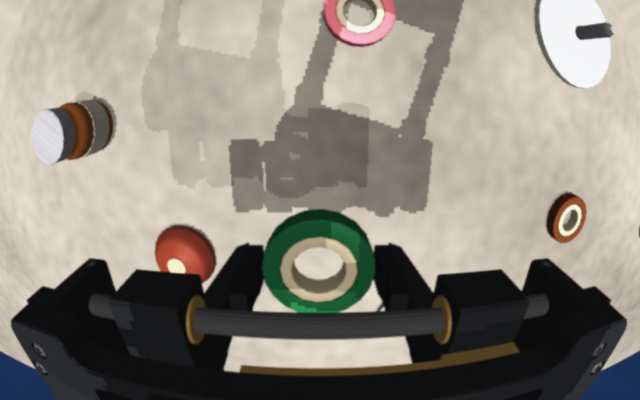

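```bash
python3 -m jog '2 3 0 0; 3 4 0 0; 3 4 0 0; 3 4 0 0; 3 4 0 0'; python3 -m jog '3 4 0 0; 1.5 3 0 0; 0 1.9 0 0; 0 0 0 0; 0 0 0 0'; python3 look.py g3; python3 - <<'E'
from circ import *
from m1 import C
im,m=load("g3");t=observe()['ee_pos']
print(circ(im,m,"white",10,(220,80,420,205)),t)
E
```

```text
clock: 5.35
ee_pos: [473.7, 35.9, 120.6]
tcp_rot: [3.142, -0.005, 3.141]
force: [0.3, 0.5, 0.2]
finger_gap: 0.672
clock: 5.85
ee_pos: [430.9, 123.5, 121.8]
tcp_rot: [-3.14, -0.004, -3.14]
force: [0.1, -0.3, 0.4]
finger_gap: 0.674
5.9 [431.4 123.1 122.1] [-3.140e+00 -3.000e-03 -3.141e+00] [ 0.22 -0.06  2.19 -0.    1.02 -1.35] [ 0.7 -1.  -0.9]
(array([418.7, 175.1]), np.float64(6.9), np.float64(1.6), array([383., 184.])) [431.38293687 123.09245965 122.12639279]
```

View pics/g3.png

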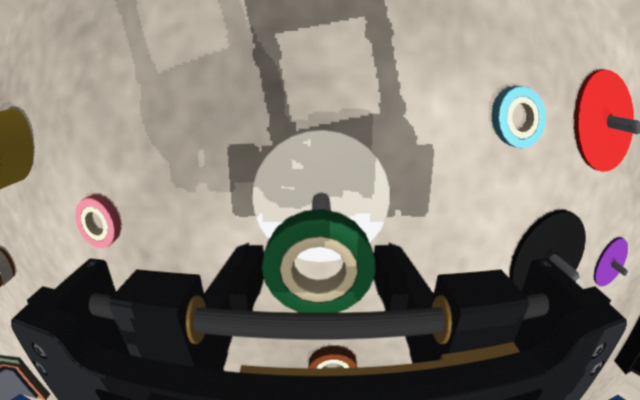

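```bash
python3 -m jog '-0.2 0.05 2 0; 0 0 2 0; 0 0 1.2 0; 0 0 0 0; 0 0 0 0'; python3 -m jog '0 0 1 0; 0 0 1 0; 0 0 1 0; 0 0 1 0; 0 0 0 0'
```

```text
clock: 6.4
ee_pos: [434.4, 123.7, 71.5]
tcp_rot: [-3.141, -0.001, 3.141]
force: [0.6, -0.0, -0.3]
finger_gap: 0.677
clock: 6.9
ee_pos: [432.8, 124.0, 29.8]
tcp_rot: [-3.141, -0.004, -3.141]
force: [0.3, 0.4, -0.1]
finger_gap: 0.676
```

Spindle entered without contact force. Setting down.

```bash
python3 -m jog '0 0 0.6 0; 0 0 0.5 0; 0 0 0.2 0; 0 0 0.1 0; 0 0 0 0'; python3 -m jog '0 0 0 0' 8.81; python3 -m jog '0 0 0 0; 0 0 0 0; 0 0 0 0'
```

```text
clock: 7.4
ee_pos: [434.5, 124.3, 17.7]
tcp_rot: [-3.142, 0.0, -3.141]
force: [0.1, 0.0, -0.2]
finger_gap: 0.676
clock: 7.5
ee_pos: [434.7, 124.4, 18.0]
tcp_rot: [3.141, 0.001, -3.141]
force: [-0.1, 1.3, 0.5]
finger_gap: 0.744
clock: 7.8
ee_pos: [434.7, 124.4, 17.9]
tcp_rot: [3.142, 0.0, -3.141]
force: [0.2, -0.7, 0.1]
finger_gap: 0.993
```

```bash
python3 -m jog '0 0 -3 0; 0 0 -4 0; 0 0 -4 0; 0 -3 -3 0; 0 -4 0 0'; python3 -m jog '0 -4 0 0; -1 -4 0 0; 0 -4 0 0; 0 -4 0 0; 0 -1.8 0 0';  python3 -m jog '0 0 0 0; 0 0 0 0'; python3 look.py p1; cat > wheel.py <<'E'
import sys
from circ import *
n,col=sys.argv[1:3];z=float(sys.argv[3]) if len(sys.argv)>3 else 16
im,m=load(n);t=observe()['ee_pos']
for a,u,(x,y,w,h) in blobs(im,col,500):
    if 100<u[0]<540:
        c,r,e,px=circ(im,m,col,z,(max(x-3,0),max(0,y-3),x+w+3,y+h+3))
        print(px,c,"r",r,"res",e,"tool shift cm x,y:",((t[0]-c[0])/10).round(2),((c[1]-t[1])/10).round(2),"z",t[2].round(1))
E
python3 wheel.py p1 pink;python3 wheel.py p1 green 26
```

```text
clock: 8.3
ee_pos: [438.4, 54.9, 163.3]
tcp_rot: [3.141, 0.011, -3.138]
force: [1.3, -0.0, 0.7]
finger_gap: 1.0
clock: 8.8
ee_pos: [444.4, -126.5, 158.0]
tcp_rot: [-3.141, 0.001, 3.14]
force: [0.3, -0.5, 0.1]
finger_gap: 0.998
clock: 9.0
ee_pos: [444.3, -123.6, 157.6]
tcp_rot: [3.141, -0.0, 3.14]
force: [-0.6, 0.6, -0.1]
finger_gap: 1.002
9.05 [ 444.3 -123.   157.5] [ 3.141 -0.     3.142] [-0.32 -0.08  2.13  0.    1.09 -1.9 ] [0.4 0.9 0.4]
[320. 198.] [ 458.9 -123.9] r 29.5 res 0.4 tool shift cm x,y: -1.46 -0.09 z 157.5
[534. 181.] [433.7 116.9] r 30.9 res 3.2 tool shift cm x,y: 1.06 23.99 z 157.5
```

```bash
python3 -m jog '-1.5 -0.1 4 0; 0 0 4 0; 0 0 4 0; 0 0 2 0; 0 0 1 0'; python3 -m jog '0 0 0 0;0 0 0 0' 5 25; python3 -m jog '0 0 0 0; 0 0 0 0; 0 0 0 0'; python3 -m jog '0 0 -2 0; 0 0 -4 0; 0 0 -5 0; 0 0 -1 0; 0 0 0 0'; python3 look.py p2; python3 wheel.py p2 pink 137
```

```text
clock: 9.55
ee_pos: [457.5, -122.6, 5.3]
tcp_rot: [3.14, -0.004, -3.139]
force: [-0.1, 0.2, -0.1]
finger_gap: 1.0
clock: 9.75
ee_pos: [460.5, -124.4, 8.7]
tcp_rot: [-3.141, 0.001, -3.14]
force: [0.5, 0.7, 0.0]
finger_gap: 0.845
clock: 10.05
ee_pos: [460.9, -125.0, 9.3]
tcp_rot: [-3.141, 0.003, 3.142]
force: [1.1, 1.4, 5.8]
finger_gap: 0.667
clock: 10.55
ee_pos: [461.6, -125.5, 130.5]
tcp_rot: [-3.14, 0.006, 3.142]
force: [-0.2, -0.5, -0.2]
finger_gap: 0.664
10.6 [ 459.8 -124.9  128.2] [-3.141e+00  2.000e-03  3.142e+00] [-0.32 -0.02  2.13 -0.    1.02 -1.89] [-0.8 -0.4 -1.1]
[320. 259.] [ 459.2 -127. ] r 29.3 res 0.5 tool shift cm x,y: 0.06 -0.21 z 128.2
```

```bash
python3 -m jog '0 3 0 0; 1 4 0 0; 1 4 0 0; 0.6 4 0 0; 0 4 0 0'; python3 -m jog '0 4 0 0; 0 1.9 0 0; 0 0 0 0; 0 0 0 0; 0 0 0 0'
```

```text
clock: 11.1
ee_pos: [430.1, 66.3, 124.6]
tcp_rot: [-3.141, -0.006, 3.141]
force: [0.6, -0.8, -0.3]
finger_gap: 0.666
clock: 11.6
ee_pos: [432.4, 123.3, 126.3]
tcp_rot: [-3.141, -0.003, 3.141]
force: [-0.9, 1.0, -0.4]
finger_gap: 0.665
```

```bash
python3 -m jog '-0.15 0.05 2 0; 0 0 2 0; 0 0 1 0; 0 0 0 0; 0 0 0 0'; python3 -m jog '0 0 1 0; 0 0 1 0; 0 0 0.8 0; 0 0 0.5 0; 0 0 0 0'
```

```text
clock: 12.1
ee_pos: [435.1, 124.3, 77.8]
tcp_rot: [-3.141, -0.0, 3.141]
force: [1.1, 0.5, -0.8]
finger_gap: 0.662
clock: 12.6
ee_pos: [434.0, 124.7, 43.6]
tcp_rot: [-3.141, -0.002, -3.141]
force: [-0.5, -0.7, -1.4]
finger_gap: 0.66
```

```bash
python3 -m jog '0 0 0.4 0; 0 0 0.2 0; 0 0 0.1 0; 0 0 0 0; 0 0 0 0'; python3 -m jog '0 0 0 0' 8.81; python3 -m jog '0 0 0 0; 0 0 0 0; 0 0 0 0'
```

```text
clock: 13.1
ee_pos: [435.1, 124.9, 37.9]
tcp_rot: [3.142, 0.0, -3.141]
force: [-0.3, 0.4, -0.8]
finger_gap: 0.661
clock: 13.2
ee_pos: [435.2, 124.9, 38.0]
tcp_rot: [3.141, 0.001, -3.141]
force: [-0.1, -0.5, -0.1]
finger_gap: 0.728
clock: 13.5
ee_pos: [435.1, 124.9, 37.8]
tcp_rot: [3.142, 0.0, -3.141]
force: [0.8, 0.6, 0.2]
finger_gap: 0.992
```

```bash
python3 -m jog '0 0 -3 0; 0 0 -4 0; 0 0 -3 0; 1 3 -2 0; 2 4 0 0'; python3 -m jog '2 4 0 0; 2 4 0 0; 2 3 0 0; 0.9 1 0 0; 0 0 0 0';  python3 -m jog '0 0 0 0'; python3 look.py b1;python3 wheel.py b1 blue; python3 wheel.py b1 pink 42
```

```text
clock: 14.0
ee_pos: [408.5, 195.8, 162.0]
tcp_rot: [3.139, 0.008, 3.138]
force: [1.9, 0.9, -0.1]
finger_gap: 1.001
clock: 14.5
ee_pos: [334.9, 315.5, 157.6]
tcp_rot: [-3.141, -0.0, -3.138]
force: [0.3, 0.8, -0.2]
finger_gap: 1.002
clock: 14.6
ee_pos: [336.1, 314.1, 157.5]
tcp_rot: [-3.141, 0.0, -3.141]
force: [0.3, 0.4, -0.0]
finger_gap: 1.002
14.65 [336.4 313.8 157.6] [-3.141  0.     3.141] [ 0.7  -0.08  2.13 -0.    1.09 -0.87] [-0.5 -0.1 -0.8]
[321. 199.] [348.7 314.5] r 29.2 res 0.4 tool shift cm x,y: -1.23 0.07 z 157.6
[155. 270.] [431.5 125. ] r 29.2 res 0.6 tool shift cm x,y: -9.51 -18.88 z 157.6
```

View pics/b1.png

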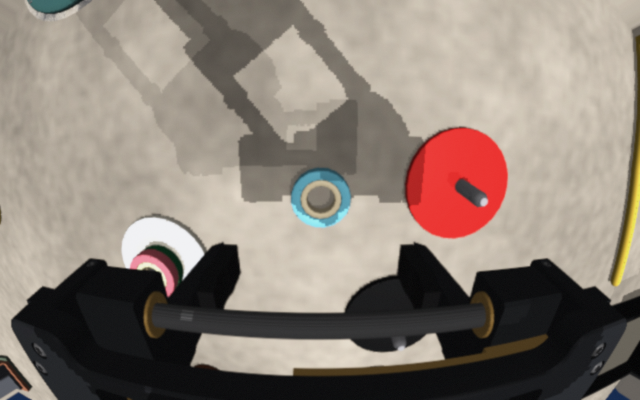

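Blue wheel sits at (321,199), clear. Pink lies on green on the white stand at (155,270).

```bash
python3 -m jog '-1.2 0.1 4 0; 0 0 4 0; 0 0 4 0; 0 0 2 0; 0 0 1 0'; python3 -m jog '0 0 0 0;0 0 0 0' 5 25; python3 -m jog '0 0 0 0; 0 0 0 0; 0 0 0 0'; python3 -m jog '0 0 -2 0; 0 0 -4 0; 0 0 -5 0; 0 0 -2 0; 0 0 0 0'; python3 look.py b2; python3 wheel.py b2 blue 147
```

```text
clock: 15.15
ee_pos: [347.3, 313.2, 5.3]
tcp_rot: [-3.138, -0.003, 3.139]
force: [0.2, -0.4, -0.3]
finger_gap: 0.998
clock: 15.35
ee_pos: [349.1, 315.9, 8.6]
tcp_rot: [3.141, 0.001, 3.141]
force: [-0.3, -0.3, 0.6]
finger_gap: 0.841
clock: 15.65
ee_pos: [349.2, 316.7, 9.3]
tcp_rot: [3.14, 0.003, -3.141]
force: [0.7, -1.2, 5.8]
finger_gap: 0.661
clock: 16.15
ee_pos: [350.2, 318.0, 142.0]
tcp_rot: [3.136, 0.007, -3.141]
force: [0.6, -0.6, -1.2]
finger_gap: 0.666
16.2 [348.8 316.7 139.4] [ 3.139e+00  3.000e-03 -3.141e+00] [ 0.68 -0.04  2.13  0.    1.04 -0.89] [ 0.2  0.2 -2.5]
[318. 264.] [351.  316.5] r 29.5 res 0.5 tool shift cm x,y: -0.22 -0.02 z 139.4
```

```bash
python3 -m jog '-1 -2 0 0; -2 -4 0 0; -2 -4 0 0; -2 -4 0 0; -1.4 -4 0 0'; python3 -m jog '0 -1.3 0 0; 0 0 0 0; 0 0 0 0; 0 0 0 0; 0 0 0 0'
```

```text
clock: 16.7
ee_pos: [430.9, 133.9, 135.1]
tcp_rot: [-3.141, -0.004, -3.141]
force: [0.8, 0.2, -1.3]
finger_gap: 0.663
clock: 17.2
ee_pos: [431.5, 124.0, 137.4]
tcp_rot: [3.141, -0.001, -3.139]
force: [0.7, 0.3, -0.7]
finger_gap: 0.662
```

```bash
python3 -m jog '-0.2 0 2 0; 0 0 2 0; 0 0 2 0; 0 0 0 0; 0 0 0 0'; python3 -m jog '0 0 0.8 0; 0 0 0.6 0; 0 0 0.4 0; 0 0 0.2 0; 0 0 0 0'
```

```text
clock: 17.7
ee_pos: [433.6, 123.4, 77.7]
tcp_rot: [-3.141, -0.001, -3.14]
force: [-0.3, 0.4, -0.5]
finger_gap: 0.664
clock: 18.2
ee_pos: [433.7, 122.7, 57.4]
tcp_rot: [-3.141, -0.001, -3.142]
force: [0.7, 0.4, -0.6]
finger_gap: 0.663
```

```bash
python3 -m jog '0 0 0.2 0; 0 0 0.15 0; 0 0 0.1 0; 0 0 0 0; 0 0 0 0'; python3 -m jog '0 0 0 0' 8.81; python3 -m jog '0 0 0 0; 0 0 0 0; 0 0 0 0'; python3 -m jog '0 0 -3 0; 0 0 -4 0; 0 0 -4 0; 1.5 0 0 0; 0 0 0 0'; python3 -m jog '0 0 0 0';python3 look.py s1; python3 wheel.py s1 blue 58
python3 -c "
import cv2;a=cv2.imread('pics/s1.png')[120:300,200:440];cv2.imwrite('pics/s1c.png',cv2.resize(a,(720,540)))"
```

```text
clock: 18.7
ee_pos: [434.0, 122.8, 53.2]
tcp_rot: [-3.142, 0.0, -3.141]
force: [0.2, -0.2, -1.3]
finger_gap: 0.662
clock: 18.8
ee_pos: [434.1, 122.9, 53.4]
tcp_rot: [3.142, 0.0, -3.141]
force: [0.1, 0.0, 0.1]
finger_gap: 0.729
clock: 19.1
ee_pos: [434.1, 122.8, 53.3]
tcp_rot: [3.142, 0.0, -3.141]
force: [0.0, 0.2, 0.3]
finger_gap: 0.99
clock: 19.6
ee_pos: [418.9, 123.0, 164.6]
tcp_rot: [3.141, 0.002, -3.141]
force: [-0.3, -0.1, 0.5]
finger_gap: 0.999
clock: 19.7
ee_pos: [418.5, 122.7, 162.7]
tcp_rot: [-3.141, -0.001, -3.141]
force: [1.1, -0.7, -0.9]
finger_gap: 1.001
19.75 [418.5 122.6 162.3] [-3.141e+00 -1.000e-03 -3.141e+00] [ 0.23 -0.14  2.17 -0.    1.1  -1.34] [-0.3  1.   0.2]
[320. 215.] [433.6 121.1] r 29.0 res 0.5 tool shift cm x,y: -1.51 -0.15 z 162.3
```

View pics/s1c.png

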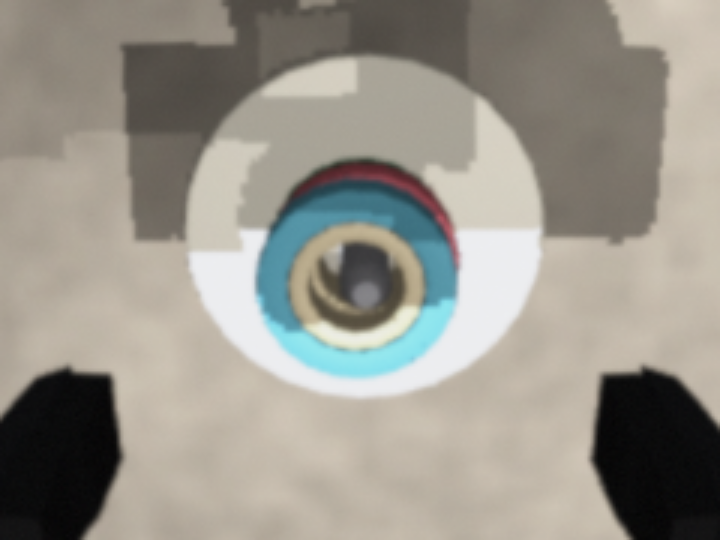

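The crop shows blue on pink on green, concentric round the spindle tip at (365,292) of the crop. Now the cover.

```bash
python3 -m jog '-1 -4 -3 0; -1 -4 -4 0; -1 -4 0 0; 0 -4 0 0; 0 -4 0 0'; python3 -m jog '0 -4 0 0; 2 -3 0 0; 0 0 0 0; 0 0 0 0; 0 0 0 0'; python3 look.py c1;  python3 -m jog '4 -3 0 0; 3 -3 0 0; 1 -4 0 0; 0 -2 0 0; 0 0 0 0'; python3 -m jog '0 0 0 0; 0 0 0 0'; python3 look.py c2; cat > cov.py <<'E'
import sys
from circ import *
def top(n,z,zk):
    im,m=load(n);u=None
    a,u,(x,y,w,h)=[b for b in blobs(im,"yellow",500) if b[1][0]<560][0]
    print(n,"yellow box",(x,y,w,h))
    print("  hull at z",z,circ(im,m,"yellow",z,(x-2,max(0,y-2),x+w+2,y+h+2)))
    k=cv2.inRange(cv2.cvtColor(im,cv2.COLOR_BGR2HSV),(0,0,0),(179,255,50));b=np.zeros_like(k);b[y:y+h,x:x+w]=k[y:y+h,x:x+w]
    c=max(cv2.findContours(b,cv2.RETR_EXTERNAL,cv2.CHAIN_APPROX_NONE)[0],key=cv2.contourArea);print("  knob box",cv2.boundingRect(c),cv2.contourArea(c))
top("c1",62,92);top("c2",62,92)
E
python3 cov.py; python3 -c "
import cv2,numpy as np;a=[cv2.imread(f'pics/{n}.png') for n in('c1','c2')];cv2.imwrite('pics/c12.png',cv2.resize(np.vstack([i[:300] for i in a]),(640,600)))"
```

```text
clock: 20.25
ee_pos: [447.5, -72.9, 226.5]
tcp_rot: [3.141, -0.001, -3.141]
force: [-0.1, 0.7, -0.7]
finger_gap: 1.0
clock: 20.75
ee_pos: [427.6, -140.6, 226.7]
tcp_rot: [3.141, -0.001, -3.141]
force: [0.7, -0.5, -0.1]
finger_gap: 1.002
20.8 [ 427.8 -140.3  226.9] [ 3.141e+00 -1.000e-03 -3.140e+00] [-0.37 -0.16  2.07  0.    1.23 -1.94] [ 0.4 -0.2 -0.8]
clock: 21.3
ee_pos: [348.0, -262.4, 227.6]
tcp_rot: [-3.141, 0.001, 3.141]
force: [-0.1, -0.9, -0.1]
finger_gap: 1.002
clock: 21.5
ee_pos: [348.0, -259.9, 227.2]
tcp_rot: [3.141, -0.0, -3.14]
force: [0.6, 0.2, 0.9]
finger_gap: 0.995
21.55 [ 348.  -259.9  227.2] [ 3.141 -0.    -3.139] [-0.7  -0.2   2.1   0.    1.24 -2.27] [-0.2 -0.6 -0.7]
c1 yellow box (154, 77, 83, 90)
  hull at z 62 (array([ 361.8, -274.1]), np.float64(48.0), np.float64(1.1), array([196., 123.]))
  knob box (172, 112, 29, 24) 477.5
c2 yellow box (262, 192, 88, 43)
  hull at z 62 (array([ 364.3, -275. ]), np.float64(45.5), np.float64(1.0), array([304., 216.]))
  knob box (294, 192, 22, 21) 354.0
```

View pics/c12.png

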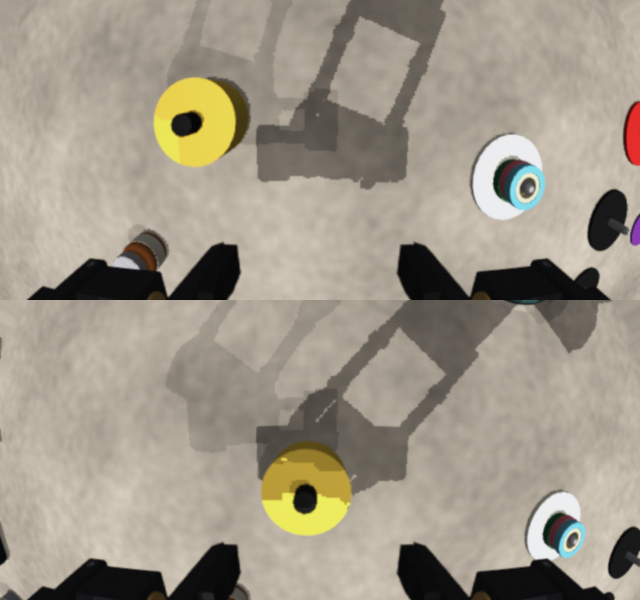

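```bash
sed -i 's/yellow=((24,120,60)/yellow=((19,110,60)/' h.py; python3 cov.py; python3 - <<'E'
from circ import *
W=[load(n)[1] for n in("c1","c2")]
for a,b in (((181,125),(305,206)),((180,125),(305,208))):
    print(tri([ray("wrist",W[0],a),ray("wrist",W[1],b)]))
im,m=load("c2");print("knob c2 at z92",onplane(ray("wrist",m,(305,205)),92)); im,m=load("c1");print(onplane(ray("wrist",m,(181,125)),92))
E
```

```text
c1 yellow box (154, 77, 94, 90)
  hull at z 62 (array([ 361.5, -268.3]), np.float64(52.6), np.float64(4.4), array([198., 120.]))
  knob box (172, 112, 29, 24) 477.5
c2 yellow box (261, 141, 91, 94)
  hull at z 62 (array([ 358.4, -274.5]), np.float64(49.9), np.float64(2.9), array([307., 189.]))
  knob box (294, 185, 22, 28) 454.0
(array([ 362.91547581, -273.43306488,   95.11846132]), np.float64(1.2075546653570077))
(array([ 362.99023983, -272.97245245,   99.17420255]), np.float64(1.7383919251271))
knob c2 at z92 [ 364.09083049 -274.23086788   92.        ]
[ 362.15185923 -274.07046484   92.        ]
```

```bash
python3 -m jog '-1.5 -1.4 2 0; 0 0 4 0; 0 0 4 0; 0 0 3 0; 0 0 1 0'; python3 -m jog '0 0 0.6 0; 0 0 0.6 0; 0 0 0.4 0; 0 0 0 0; 0 0 0 0'; python3 -m jog '0 0 0 0;0 0 0 0; 0 0 0 0; 0 0 0 0; 0 0 0 0' 1.5 40; python3 -m jog '0 0 0 0;0 0 0 0; 0 0 0 0; 0 0 0 0; 0 0 0 0'
```

```text
clock: 22.05
ee_pos: [360.6, -272.3, 84.0]
tcp_rot: [3.137, -0.005, -3.14]
force: [-0.1, -0.1, -0.3]
finger_gap: 0.999
clock: 22.55
ee_pos: [363.1, -275.8, 72.4]
tcp_rot: [-3.14, 0.001, -3.141]
force: [-0.3, -0.1, 0.3]
finger_gap: 0.993
clock: 23.05
ee_pos: [362.5, -275.3, 71.5]
tcp_rot: [-3.142, 0.0, -3.141]
force: [-0.4, 0.2, 0.7]
finger_gap: 0.569
clock: 23.55
ee_pos: [362.4, -275.0, 71.3]
tcp_rot: [3.141, -0.0, -3.141]
force: [-0.9, 1.4, 0.3]
finger_gap: 0.263
```

```bash
python3 -m jog '0 0 0 0; 0 0 0 0; 0 0 -1 0; 0 0 -2 0; 0 0 -3 0'; python3 -m jog '0 0 -3 0; 0 0 -2 0; 0 0 0 0; 0 0 0 0; 0 0 0 0'; python3 look.py c3;python3 -c "
import cv2;cv2.imwrite('pics/c3c.png',cv2.imread('pics/c3.png'))"
```

```text
clock: 24.05
ee_pos: [361.2, -274.2, 130.8]
tcp_rot: [3.139, -0.003, -3.141]
force: [0.9, 0.3, -2.7]
finger_gap: 0.261
clock: 24.55
ee_pos: [361.6, -274.5, 179.9]
tcp_rot: [3.14, -0.002, -3.141]
force: [-0.7, 0.2, -3.1]
finger_gap: 0.258
24.6 [ 361.5 -274.4  179.7] [ 3.140e+00 -2.000e-03 -3.141e+00] [-0.7  -0.11  2.12 -0.    1.14 -2.28] [-0.1 -0.7 -1.4]
```

View pics/c3.png

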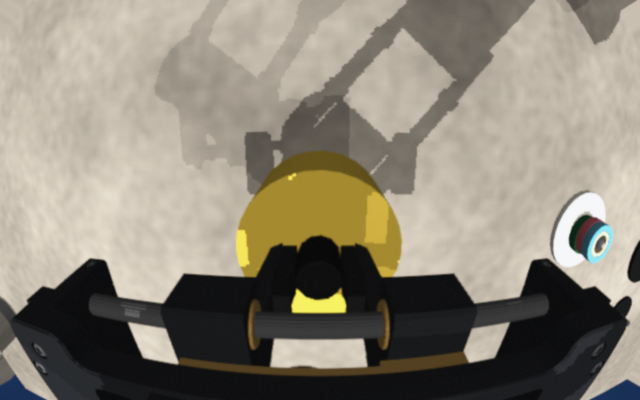

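```bash
python3 -m jog '-1 1 0 0; -1.5 2 0 0; -1.5 3 0 0; -1.3 4 0 0; -1 4 0 0'; python3 -m jog '-1 4 0 0; 0 4 0 0; 0 4 0 0; 0 4 0 0; 0 4 0 0'; python3 -m jog '0 3 0 0; 0 2 0 0; 0 0.8 0 0; 0 0 0 0; 0 0 0 0';  python3 -m jog '0 0 0 0'
```

```text
clock: 25.1
ee_pos: [425.2, -133.8, 179.9]
tcp_rot: [3.141, -0.002, 3.141]
force: [0.7, -0.2, -2.2]
finger_gap: 0.261
clock: 25.6
ee_pos: [434.3, 66.3, 179.9]
tcp_rot: [-3.141, -0.002, -3.141]
force: [1.1, 0.1, -1.3]
finger_gap: 0.259
clock: 26.1
ee_pos: [435.1, 122.1, 180.7]
tcp_rot: [-3.141, -0.001, -3.141]
force: [-0.6, -0.1, -1.7]
finger_gap: 0.263
clock: 26.2
ee_pos: [435.3, 121.8, 181.1]
tcp_rot: [-3.141, -0.001, 3.141]
force: [1.2, -0.2, -1.4]
finger_gap: 0.26
```

```bash
python3 -m jog '0.1 0.2 1 0; 0 0 2 0; 0 0 1.5 0; 0 0 0 0; 0 0 0 0'; python3 -m jog '0 0 1 0; 0 0 1 0; 0 0 1 0; 0 0 1 0; 0 0 0 0'
```

```text
clock: 26.7
ee_pos: [434.1, 124.3, 136.0]
tcp_rot: [-3.141, -0.001, 3.141]
force: [-0.2, 0.8, -1.6]
finger_gap: 0.259
clock: 27.2
ee_pos: [432.8, 124.4, 94.4]
tcp_rot: [-3.141, -0.004, -3.141]
force: [-0.5, -1.2, -2.2]
finger_gap: 0.261
```

```bash
python3 -m jog '0 0 0.5 0; 0 0 0.3 0; 0 0 0.2 0; 0 0 0.2 0; 0 0 0 0'; python3 -m jog '0 0 0 0; 0 0 0 0; 0 0 0 0'
```

```text
clock: 27.7
ee_pos: [434.4, 124.7, 84.3]
tcp_rot: [-3.142, -0.0, -3.141]
force: [1.3, 0.1, -2.0]
finger_gap: 0.262
clock: 28.0
ee_pos: [434.6, 124.8, 84.6]
tcp_rot: [3.142, 0.0, -3.141]
force: [-0.2, -0.6, -2.1]
finger_gap: 0.259
```

Still carrying the weight (-2 N). Lowering until contact.

```bash
python3 -m jog '0 0 0.1 0; 0 0 0.1 0; 0 0 0 0; 0 0 0 0'; python3 -m jog '0 0 0.1 0; 0 0 0 0; 0 0 0 0'
```

```text
clock: 28.4
ee_pos: [434.4, 124.8, 82.4]
tcp_rot: [-3.142, -0.0, -3.141]
force: [-0.2, 0.3, -1.8]
finger_gap: 0.26
clock: 28.7
ee_pos: [434.4, 124.7, 81.4]
tcp_rot: [-3.142, -0.0, -3.141]
force: [-0.5, -0.1, -2.0]
finger_gap: 0.26
```

```bash
python3 -m jog '0 0 0.1 0; 0 0 0 0; 0 0 0 0'; python3 -m jog '0 0 0.1 0; 0 0 0 0; 0 0 0 0'
```

```text
clock: 29.0
ee_pos: [434.5, 125.0, 81.2]
tcp_rot: [3.141, -0.0, -3.142]
force: [-2.9, 0.7, 5.6]
finger_gap: 0.256
clock: 29.3
ee_pos: [434.5, 125.0, 81.1]
tcp_rot: [3.141, -0.0, -3.141]
force: [-6.1, -0.2, 13.8]
finger_gap: 0.265
```

Seated at 81.2, exactly 10 mm above the pick height. Release, rise and go towards brown.

```bash
python3 -m jog '0 0 -0.1 0; 0 0 0 0'; python3 -m jog '0 0 0 0;0 0 0 0;0 0 0 0;0 0 0 0;0 0 0 0' 8.81; python3 -m jog '0 0 0 0;0 0 0 0; 0 0 0 0;0 0 -2 0; 0 0 -4 0'; python3 -m jog '0 0 -4 0; 0 0 -4 0; -4 0 0 0; -4 0 0 0; -4 0 0 0'; python3 -m jog '-4 0 0 0; -3.5 1 0 0; 0 0 2 0; 0 0 3 0; 0 0 0 0'; python3 -m jog '0 0 0 0';  python3 look.py r1;python3 wheel.py r1 brown
```

```text
clock: 29.5
ee_pos: [434.7, 125.0, 81.2]
tcp_rot: [3.141, 0.0, -3.142]
force: [-2.8, 0.5, 6.9]
finger_gap: 0.256
clock: 30.0
ee_pos: [434.4, 124.7, 80.2]
tcp_rot: [-3.141, -0.0, -3.141]
force: [1.0, 0.5, 0.1]
finger_gap: 0.691
clock: 30.5
ee_pos: [431.4, 124.0, 137.8]
tcp_rot: [-3.14, -0.008, -3.141]
force: [0.5, -0.3, -0.6]
finger_gap: 1.001
clock: 31.0
ee_pos: [556.1, 124.9, 221.6]
tcp_rot: [3.141, 0.002, -3.141]
force: [-0.4, 0.7, -0.1]
finger_gap: 1.001
clock: 31.5
ee_pos: [626.3, 134.2, 165.2]
tcp_rot: [-3.14, -0.009, -3.141]
force: [-1.3, 0.2, -0.7]
finger_gap: 0.998
clock: 31.6
ee_pos: [628.7, 134.7, 169.7]
tcp_rot: [-3.141, -0.002, -3.141]
force: [0.4, 0.5, 0.8]
finger_gap: 1.001
31.65 [629.7 134.9 171.2] [ 3.142  0.    -3.141] [ 0.17  0.25  1.74 -0.    1.14 -1.4 ] [ 0.2 -0.1  0.6]
[323. 196.] [646.8 138.9] r 30.1 res 1.2 tool shift cm x,y: -1.71 0.4 z 171.2
```

View pics/r1.png

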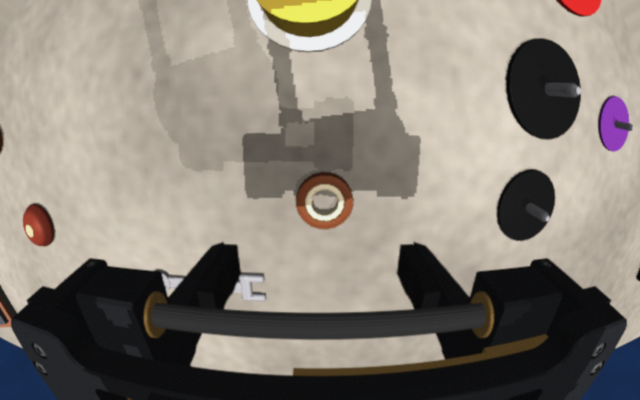

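Brown wheel at (324,200), with the wrench end at (255,288) well clear of the fingers' path. The cover rim at the top looks concentric on the white plate.

```bash
python3 -m jog '-1.8 0.4 4 0; 0 0 4 0; 0 0 4 0; 0 0 3 0; 0 0 1.2 0'; python3 -m jog '0 0 0 0;0 0 0 0' 5 25; python3 -m jog '0 0 0 0; 0 0 0 0; 0 0 0 0'; python3 -m jog '0 0 -2 0; 0 0 -4 0; 0 0 -5 0; 0 0 -2 0; 0 0 0 0'; python3 look.py r2; python3 wheel.py r2 brown 147
```

```text
clock: 32.15
ee_pos: [646.2, 138.6, 6.8]
tcp_rot: [-3.141, -0.003, -3.141]
force: [0.1, 0.0, -0.4]
finger_gap: 0.997
clock: 32.35
ee_pos: [649.3, 139.2, 10.8]
tcp_rot: [3.141, 0.003, -3.141]
force: [-0.0, -0.3, 0.1]
finger_gap: 0.844
clock: 32.65
ee_pos: [649.5, 139.3, 11.1]
tcp_rot: [3.141, 0.004, -3.142]
force: [-0.3, 0.2, 6.8]
finger_gap: 0.665
clock: 33.15
ee_pos: [650.8, 139.4, 144.1]
tcp_rot: [3.14, 0.01, -3.141]
force: [0.4, -0.8, -0.8]
finger_gap: 0.666
33.2 [648.8 139.  140.9] [ 3.141  0.005 -3.141] [ 0.17  0.31  1.73 -0.    1.1  -1.4 ] [-0.7 -0.2 -1.4]
[318. 253.] [648.5 137.7] r 30.8 res 1.7 tool shift cm x,y: 0.03 -0.13 z 140.9
```

```bash
python3 -m jog '2 2 0 0; 3 4 0 0; 3 4 0 0; 3 4 0 0; 3 2 0 0'; python3 -m jog '0 0 -2 0; 0 0 0 0; 0 0 0 0; 0 0 0 0; 0 0 0 0'; python3 look.py k1; python3 -m jog '0 4 -3 0; 0 4 -4 0; 0 2.5 -4 0; 0 0 0 0; 0 0 0 0'; python3 -m jog '0 0 0 0'; python3 look.py k2; python3 -c "
import cv2,numpy as np;a=[cv2.imread(f'pics/{n}.png') for n in('k1','k2')];cv2.imwrite('pics/k12.png',np.vstack([i[:300] for i in a]))"
```

```text
clock: 33.7
ee_pos: [504.2, 300.3, 135.3]
tcp_rot: [-3.14, -0.004, -3.14]
force: [0.8, -0.4, -1.3]
finger_gap: 0.669
clock: 34.2
ee_pos: [507.3, 297.8, 157.0]
tcp_rot: [-3.141, -0.002, 3.14]
force: [0.1, -0.2, -1.3]
finger_gap: 0.665
34.25 [507.4 297.9 157.3] [-3.141e+00 -2.000e-03  3.141e+00] [ 0.49  0.17  1.88 -0.    1.1  -1.08] [ 1.2 -0.6 -0.1]
clock: 34.75
ee_pos: [508.2, 399.7, 264.7]
tcp_rot: [3.141, 0.002, -3.141]
force: [-0.1, -0.2, -1.7]
finger_gap: 0.665
clock: 34.85
ee_pos: [506.8, 397.8, 261.7]
tcp_rot: [-3.139, -0.003, 3.141]
force: [-1.2, -1.0, -1.3]
finger_gap: 0.662
34.9 [506.6 397.5 261.2] [-3.139e+00 -3.000e-03  3.141e+00] [ 0.63  0.2   1.65 -0.    1.3  -0.94] [-0.3 -0.  -0.9]
```

View pics/k12.png

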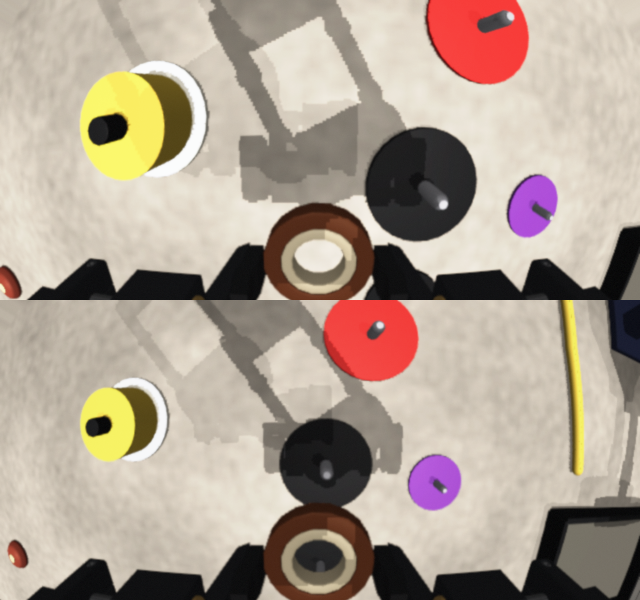

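Cover sits on the white plate, upright. Black stand at (421,184) in k1 with its tip at (441,203), and at (326,163) in k2 with its tip at (327,175).

```bash
python3 - <<'E'
from circ import *
C["black"]=((0,0,0),(179,255,75))
rs=[]
for n,roi in (("k1",(362,120,482,243)),("k2",(275,110,376,203))):
    im,m=load(n);c,r,e,px=circ(im,m,"black",10,roi);print(n,c,r,e,px)
    o=np.array(m["xyz"]);d=np.r_[c,10]-o;rs.append((o,d/np.linalg.norm(d)))
print(tri(rs))
W=[load(n)[1] for n in("k1","k2")]
print(tri([ray("wrist",W[0],(441,203)),ray("wrist",W[1],(327,175))]))
E
```

```text
k1 [507.6 403.4] 60.9 1.3 [421. 184.]
k2 [507.1 404.8] 60.5 0.7 [327. 155.]
(array([508.26475906, 404.79390236,   6.3159374 ]), np.float64(0.3869487560491085))
(array([510.26562759, 405.90602297,  55.10000209]), np.float64(0.29206643713634384))
```

```bash
python3 -m jog '-0.2 0.8 3 0; 0 0 4 0; 0 0 4 0; 0 0 4 0; 0 0 2.5 0'; python3 -m jog '0 0 0 0; 0 0 0 0; 0 0 0 0'
```

```text
clock: 35.4
ee_pos: [506.5, 403.7, 82.9]
tcp_rot: [-3.136, -0.007, 3.14]
force: [-0.2, -0.3, -1.2]
finger_gap: 0.668
clock: 35.7
ee_pos: [510.6, 407.5, 90.5]
tcp_rot: [3.14, 0.002, 3.141]
force: [0.1, 0.7, -0.1]
finger_gap: 0.669
```

```bash
python3 -m jog '0.1 -0.15 1 0; 0 0 0.6 0; 0 0 0 0; 0 0 0 0; 0 0 0 0'; python3 -m jog '0 0 1 0; 0 0 1 0; 0 0 1 0; 0 0 1 0; 0 0 0 0'
```

```text
clock: 36.2
ee_pos: [508.5, 405.8, 73.1]
tcp_rot: [3.141, 0.0, -3.141]
force: [-0.2, -0.0, -1.3]
finger_gap: 0.665
clock: 36.7
ee_pos: [506.8, 404.5, 30.0]
tcp_rot: [-3.139, -0.004, -3.141]
force: [-0.1, -0.9, -1.8]
finger_gap: 0.67
```

```bash
python3 -m jog '0 0 0.4 0; 0 0 0.3 0; 0 0 0.2 0; 0 0 0 0; 0 0 0 0'; python3 -m jog '0 0 0 0'
```

```text
clock: 37.2
ee_pos: [508.5, 405.7, 24.0]
tcp_rot: [3.141, 0.0, -3.141]
force: [-0.1, -0.5, -1.2]
finger_gap: 0.665
clock: 37.3
ee_pos: [508.6, 405.8, 24.1]
tcp_rot: [3.141, 0.0, -3.141]
force: [-0.3, 0.1, -1.6]
finger_gap: 0.664
```

```bash
python3 -m jog '0 0 0.2 0; 0 0 0 0; 0 0 0 0'; python3 -m jog '0 0 0 0;0 0 0 0;0 0 0 0;0 0 0 0; 0 0 0 0' 8.81;  python3 -m jog '0 0 -3 0; 0 0 -4 0; 0 0 -4 0; 0 0 -4 0; 0 0 -1 0'; python3 -m jog '2 -4 0 0; 0 -4 0 0; 0 -3 0 0; 0 0 0 0; 0 0 0 0'; python3 -m jog '0 0 0 0'; python3 look.py f1; python3 - <<'E'
from circ import *
S,D=snapshot("scene"),snapshot("side");s,d=camera_model("scene"),camera_model("side")
cv2.imwrite("pics/fs.png",S);cv2.imwrite("pics/fd.png",D)
im,m=load("f1")
for col,z in(("brown",26),("yellow",72)):
    for a,u,(x,y,w,h) in blobs(im,col,500):
        print(col,circ(im,m,col,z,(max(x-3,0),max(0,y-3),x+w+3,y+h+3)))
for col in("brown","yellow"):
    print([(a,np.round(u)) for a,u,b in blobs(S,col)][:5],[(a,np.round(u)) for a,u,b in blobs(D,col)][:5])
w=im[:300];cv2.imwrite("pics/f.png",np.vstack([w,np.hstack([S[90:310,100:420],cv2.resize(D[100:320,250:570],(320,220))])]))
E
```

```text
clock: 37.6
ee_pos: [508.3, 405.6, 21.7]
tcp_rot: [-3.141, -0.0, -3.141]
force: [-0.3, -0.3, -0.9]
finger_gap: 0.663
clock: 38.1
ee_pos: [508.5, 405.7, 21.9]
tcp_rot: [3.141, 0.0, -3.141]
force: [0.7, -0.5, -0.3]
finger_gap: 1.0
clock: 38.6
ee_pos: [511.1, 407.7, 188.2]
tcp_rot: [3.136, 0.008, -3.141]
force: [-0.1, 0.0, 0.5]
finger_gap: 1.0
clock: 39.1
ee_pos: [488.2, 295.2, 181.2]
tcp_rot: [3.141, -0.001, 3.14]
force: [0.9, -1.0, 0.4]
finger_gap: 0.997
clock: 39.2
ee_pos: [488.5, 296.4, 181.5]
tcp_rot: [3.141, -0.0, -3.141]
force: [-1.0, 0.4, -1.2]
finger_gap: 0.999
39.25 [488.5 296.6 181.5] [ 3.141 -0.    -3.141] [ 0.5   0.11  1.89  0.    1.14 -1.07] [-0.6  0.4  1.1]
brown (array([506. , 402.5]), np.float64(31.5), np.float64(1.7), array([417., 198.]))
yellow (array([431.2, 134.5]), np.float64(56.3), np.float64(5.7), array([147., 143.]))
yellow (array([366.5, 759.3]), np.float64(123.8), np.float64(1.5), array([635., 133.]))
yellow (array([551.3, 522.3]), np.float64(181.8), np.float64(12.1), array([489., 353.]))
[(686, array([250., 349.])), (312, array([177., 334.])), (222, array([376., 147.])), (134, array([454.,  22.]))] [(353, array([316., 293.])), (318, array([299.,  86.])), (64, array([368., 123.]))]
[(974, array([300.,  40.])), (962, array([299., 178.])), (489, array([411.,  74.]))] [(792, array([364., 223.]))]
```

View pics/f.png

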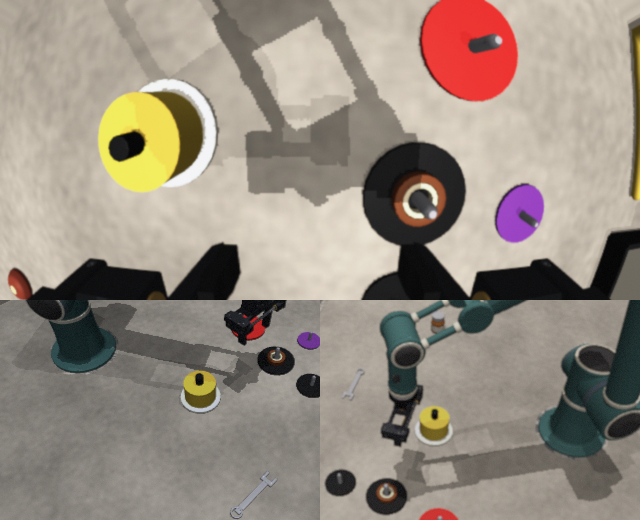

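Brown lies flat round the black spindle (421,199). The cover sits upright on the white plate in all three views. One number check on the cover, then hand in.

```bash
python3 - <<'E'
from circ import *
C["yellow"]=((24,120,170),(32,255,255))
im,m=load("f1");print("cover top",circ(im,m,"yellow",72,(80,70,225,200)))
m2=camera_model("side");s2=camera_model("scene")
print("knob top",onplane(ray("wrist",m,(118,148)),102), tri([ray("scene",s2,(299,167)),ray("side",m2,(364.5,212))]))
s=observe();print(s['force'].round(1),s['clock']);finish_job()
E
```

```text
cover top (array([434. , 123.8]), np.float64(47.7), np.float64(0.5), array([139., 142.]))
knob top [433.79994921 124.288678   102.        ] (array([436.91061591, 123.7964571 ,  95.95392122]), np.float64(0.1671437219267516))
[-0.7  0.3 -0.2] 39.35
the job is handed in; nothing more can be done
```

The job is done and handed in at 39.4 s of the 112 s allowed. Green, pink and pale blue are on the white spindle in that order, with the yellow cover over them. The brown wheel is on the larger black stand. Everything was lowered into place and let go.

What the last checks showed:
- **Cover:** the top circle measured (434.0, 123.8) against the stand at (434.2, 123.7), with radius 47.7 mm at the seated height. It touched down 10 mm above its pick-up height, as it should on the plate.
- **Wheels under the cover:** before covering, the blue wheel was about 3 mm off the axis and flat, with pink and green concentric beneath it.
- **Brown wheel:** it lies flat, measured at (506, 402.5) against the stand at about (508.5, 405). That is about 3.5 mm off, and the rough wheel mask (radius 31.5 mm instead of 30) probably accounts for some of it.
- **Bystanders:** I never went near the jar, the wrench or the stone. The final pictures show the wrench, the jar and the stone on the bench, though I did not measure the wrench again.

Two height readings came out low:
- The two-view check of the knob top gave 96 mm instead of 102 mm.
- The black spindle tip gave 54–55 mm instead of 62 mm.

Both used pixels I picked by hand, and the touch-down height agrees with the described sizes.

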